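Unclip the frying pan's handle

ROBOT

A 7-joint arm with a two-finger parallel gripper is mounted at the origin on a cart in front of the work surface, level with it; the furniture and walls round the work are solid. World frame = base frame: x ahead of the robot, y to its left, z up, the work surface at z = 0. Lengths are in m, angles in rad, forces in N, time in s.
With the tool pointing down it reaches from about 0.4 to 0.875 m from the base axis. Payload 6.5 kg.
Tool frame: the origin (TCP) lies at the very end of the fingers, on their centre line; the grasp point (between the pads) lies 19 mm behind it; z points along the fingers, y is the line along which they close (so a half turn about z gives the same grasp; the last joint's range is limited). The gripper opens to 85 mm and grips with 20 to 120 N. Pads are 22 mm wide; open, the fingers measure 114 mm over their backs; the gripper's body (76 mm by 85 mm) begins 54 mm behind the grasp point. The pads swing forward as they close: fully open they stand 13 mm farther back than shut.
Start: joints at [-1.232, 0.536, -0.004, 1.538, 0.003, 1.067, -0.071], TCP at [0.256, 0.597, 0.231] pointing down, gripper open.
Joint ranges: [-2.7, 2.7], [-0.37, 2.16], [-1.27, 1.26], [0.24, 2.4], [-1.31, 4.45], [0.19, 1.91], [-2.76, 2.76]. Speed limits (rad/s): [2.39, 2.39, 3.14, 3.14, 3.14, 3.14, 3.14].

INTERFACE

Orientations are given as a rotation vector (axis times angle).
In Python, from workcell import * gives the robot as it stands.
- The arm moves only by the tool jog_arm, never from a script. Its arguments are lists of equal length, an entry for each row: "linear": the shift along the world's x, y, z in cm, a list of three; "turn": the turn, a rotation vector about the world's x, y, z in degrees, a list of three; "hand": the opening, from 0 (shut) to 1 (fully open). In form: {"linear": [[tx, ty, tz], ...], "turn": [[rx, ry, rz], ...], "hand": [hand, ...]}. A call has exactly 8 rows; each row is the pose to reach, as a shift and turn from the pose commanded when the call began; what a row does not reach only later rows make up. A row lasts 1/12 s, in which the tool goes at most 41.7 mm and 7.16 degrees, less where a joint would pass 70% of its speed; a pose out of reach is approached as far as the arm can. A call with a gripper value outside its range is refused whole. The fingers move at their own pace and stop on an object; "squeeze" is the grip in N (left out, the last holds). Time passes only in rows, so rows that repeat a pose let the fingers close, or fill a call up. It gives the time, the measured TCP pose, the force, the opening and the grip force at its end, in the units of the state.
- observe(): the state, without advancing time (a new reading comes with each control period).
- get_image(name): name is "scene" or "top" or "wrist"; returns the picture (420x560x3 uint8, red, green, blue); there is no depth.
- get_calibration(name): a dict with "camera_matrix" (3x3 intrinsics, pixels), "k1" (the pictures are not rectified: a ray, as slopes to the right and down, at radius r is drawn at 1 + k1 r^2 times it, then the intrinsics apply), "view" (4x4, takes a point from world to camera coordinates). Camera axes: x right, y up, looking along -z (the intrinsics and any distortion apply to the point x, -y, -z); pixel columns grow to the right and rows downward; lengths in m; the calibration is good to about 2 mm. A picture is of the moment at which its call begins: read the wrist's pose just before it. get_calibration takes no time and is no camera call; for the wrist camera it gives the pose at the moment of the call.
- sign_off(): hands the job in; it is judged then, once.
The state is a dict: "time": time; "joint_positions": joint angles; "dq": joint speeds; "joint_torque": joint torques, N m; "ee_pos": TCP position; "tool_rot": TCP orientation; "force": force on the tool from outside, world axes, zero at the start; "wrist_torque": the same for the moment, N m; "gripper_width": opening from 0.0 (shut) to 1.0 (fully open); "grasp_force": force on a finger pad.
Only numpy, scipy, OpenCV 4.12 (cv2) and the standard library are available. Lean on these libraries where they do the work, as an engineer would, in place of code of your own. Each camera call takes 0.05 s, during which the arm holds its last target. There are 200 camera calls.

TASK

The blue frying pan on the cooker is to go into the oven without its handle. Squeeze in the orange release button on the side of the clip-on handle and, keeping it pressed, pull the handle straight off the pan without dragging the pan along; then lay the handle gently down in the dark wooden tray, lying flat wholly inside it, and leave everything else where it stands.

Things in the scene. Friction and masses are not known exactly. Their poses are not given: they have to be found in the camera images.
- pan: Blue frying pan, 200 mm across the rim, 58 mm high, 1 to 1.6 kg, standing loose on the black cooker top (about 5 mm above the worktop). Origin: centre of its underside, z up. A dark steel handle socket (30 mm wide, 20 mm high, axis 44 mm above the pan's underside) sticks out along the pan's -x.
- pan_socket (a point): Centre of the socket's mouth, 148 mm from the pan's centre; axes as the pan's: the handle comes out along -x with 1 mm play all round. The handle's latch tooth catches in a window in the socket's +y side: with the tooth drawn in the handle slides out freely, with the tooth out pulling only drags the pan.
- handle: Black clip-on pan handle, 0.14 kg, 188 mm long, 28 wide (y), 24 high (z). Origin on its long axis, halfway up; +x to the pan, z up. Black grip x = -82 to 58 mm, grey collar (32 x 26 mm) to 66, steel tongue (16 x 10 mm) to 106. At the start the tongue is fully in the socket, the handle its rear drooping by 3 degrees. Drawn 40 mm along its axis it is free. Centre of mass at the origin.
- button_face (a point): Centre of the outer face of the orange release button on the handle's +y side, at x = 22 mm of the handle, halfway up. The button is 40 mm long (along the handle), 14 mm high, 7 mm proud of the side: 35 mm across here with the button out. The opposite side has a plain grey pad: one finger goes on the button, the other on this pad.
- button (a joint): Travel of the release button into the handle (m): 0 out, 0.006 fully in. It springs back by itself; fully in takes about 8 N, so squeeze with some 20 N. The latch tooth moves with it and is clear of the socket from 0.005 on. It has no lock: it must be kept in while pulling.
- handle_tongue (a point): Point on the handle's axis at the root of its steel tongue (x = 67 mm of the handle); it lies at the socket's mouth while the handle is on.
- tray: Open dark wooden tray fixed on the worktop, 246 mm (its x) by 140 mm (its y) outside, 28 mm high, walls and floor 6 mm thick. Origin: centre of its underside. The handle fits in only along the tray's long side, either way round.
- salt_shaker: Salt shaker, 44 mm across, 90 mm high, standing loose at the back; leave alone. Origin: centre of its underside.
- pepper_jar: Spice jar with a red cap, 45 mm across, 108 mm high, standing loose at the back; leave alone. Origin: centre of its underside.
- coffee_jar: Glass jar with a grey lid, 64 mm across, 100 mm high, standing loose at the back left; leave alone. Origin: centre of its underside.
There are look-alikes about, which are no part of the job. Of the things shaped like the handle, the black one is meant.

How it is judged:
On the way, in this order (a step that is already met when the one before it is completed fails the run):
1. the release button is squeezed in while the handle is still on the pan (value of joint button above 0.0045 m and distance between handle_tongue and pan_socket below 0.015 m), for 0.05 s.
2. the handle is off the pan, its root more than 50 mm from the socket (distance between handle_tongue and pan_socket above 0.05 m), for 0.1 s.
At the end, for the whole second after the job is handed in: The handle lies flat (within about 4.5 degrees) and still on the tray's floor, wholly inside the tray, with its button sprung out again; the pan stands upright on the cooker within 40 mm of where it stood (z of handle in the frame of tray below 0.023 m and x of handle in the frame of tray between -0.05 and 0.05 m and y of handle in the frame of tray between -0.055 and 0.055 m and angle between the z axis of handle and the z axis of tray, either way round below 0.08 rad and linear speed of handle below 0.02 m/s and value of joint button below 0.002 m and distance of pan from where it was at the start of the episode below 0.04 m and angle between pan's own z axis and vertical below 0.1 rad); the robot touches nothing.
It fails at once if the pan is dragged, lifted or pushed more than 40 mm (distance of pan from where it was at the start of the episode above 0.04 m).
It fails at once if the handle is dropped or thrown (faster than 0.8 m/s with no finger on it) (linear speed of handle above 0.8 m/s and contact force between the fingers and handle below 0.1 N).
It fails at once if one of the loose jars or the salt shaker is moved more than 30 mm (distance of any of salt_shaker, pepper_jar, coffee_jar from where it was at the start of the episode above 0.03 m).
It also fails if it takes over 45 s, if anything falls off the work surface, if the arm or the gripper's body presses on something with over 40 N, if the wrist force passes 120 N, or if a joint passes its speed limit or range.

## Working session

There is one attempt and no reset: what is moved stays moved. The work goes in short steps, Python scripts to look and compute and a tool call to move; the robot and the scene stay as the last step left them, time stands still between calls to the robot, and variables do not carry over. Pictures are saved under pics/ and viewed, at most 10 in all, crops included, and the job is handed in when it is done.

Besides the shell and the picture viewer there is one more tool, called after "Call:" as a command line: name --argument value ..., lists and objects as JSON in quotes. jog_arm: Moves the arm, as the interface text tells. Its arguments: {"type":"object","properties":{"linear":{"type":"array","items":{"type":"array","items":{"type":"number"}}},"turn":{"type":"array","items":{"type":"array","items":{"type":"number"}}},"hand":{"type":"array","items":{"type":"number"}},"squeeze":{"type":"number"}},"required":["linear","turn","hand"]}

```bash
mkdir -p pics && cat > h.py <<'E'
from workcell import *
import numpy as np, cv2
def snap(n,f,crop=None,s=1):
    im=get_image(n)[:,:,::-1]; cv2.imwrite('pics/raw_'+f,im)
    if crop: im=im[crop[1]:crop[3],crop[0]:crop[2]]
    if s!=1: im=cv2.resize(im,None,fx=s,fy=s,interpolation=cv2.INTER_CUBIC)
    cv2.imwrite('pics/'+f,im)
def pix2world(c,uv,z):
    K=np.array(c['camera_matrix']);V=np.array(c['view']);k=c['k1']
    d=np.linalg.inv(K)@np.array([uv[0],uv[1],1.]);x=d[:2];u=x.copy()
    for _ in range(30): u=x/(1+k*(u@u))
    r=V[:3,:3].T@np.array([u[0],-u[1],-1.]); o=-V[:3,:3].T@V[:3,3]
    return o+r*(z-o[2])/r[2]
def world2pix(c,p):
    K=np.array(c['camera_matrix']);V=np.array(c['view']);k=c['k1']
    q=V[:3,:3]@np.array(p)+V[:3,3];u=np.array([q[0],-q[1]])/-q[2];u=u*(1+k*(u@u))
    return (K@np.array([u[0],u[1],1]))[:2]
E
python3 - <<'E'
from h import *
o=observe();print({k:np.round(v,3).tolist() for k,v in o.items()})
snap('top','top.png',s=1.4);snap('scene','scene.png',s=1.4)
print(get_calibration('top'))
E
```

```text
{'time': 0.0, 'joint_positions': [-1.232, 0.537, -0.004, 1.539, 0.003, 1.067, -0.071], 'dq': [-0.001, 0.0, 0.001, 0.0, -0.0, 0.0, 0.001], 'joint_torque': [-0.0, -58.342, 1.049, -25.91, 0.012, 0.01, 0.0], 'ee_pos': [0.256, 0.597, 0.23], 'tool_rot': [-0.631, -3.077, 0.003], 'force': [0.275, -0.842, 0.871], 'wrist_torque': [-0.011, 0.017, -0.019], 'grasp_force': 0.0, 'gripper_width': 1.002}
{'camera_matrix': array([[415.90216578,   0.        , 276.47245542],
       [  0.        , 415.90216578, 213.80575778],
       [  0.        ,   0.        ,   1.        ]]), 'k1': -0.12012108900356358, 'view': array([[-0.02077113, -0.9996116 ,  0.0185799 ,  0.00401929],
       [ 0.98730178, -0.01758081,  0.15788007, -0.60830227],
       [-0.1574921 ,  0.02162332,  0.98728348, -0.99705645],
       [ 0.        ,  0.        ,  0.        ,  1.        ]])}
```

View pics/top.png

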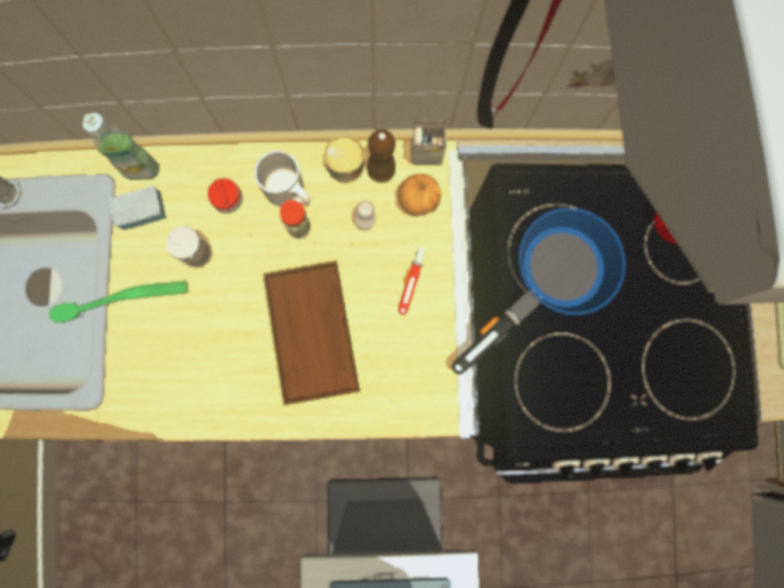

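View pics/scene.png

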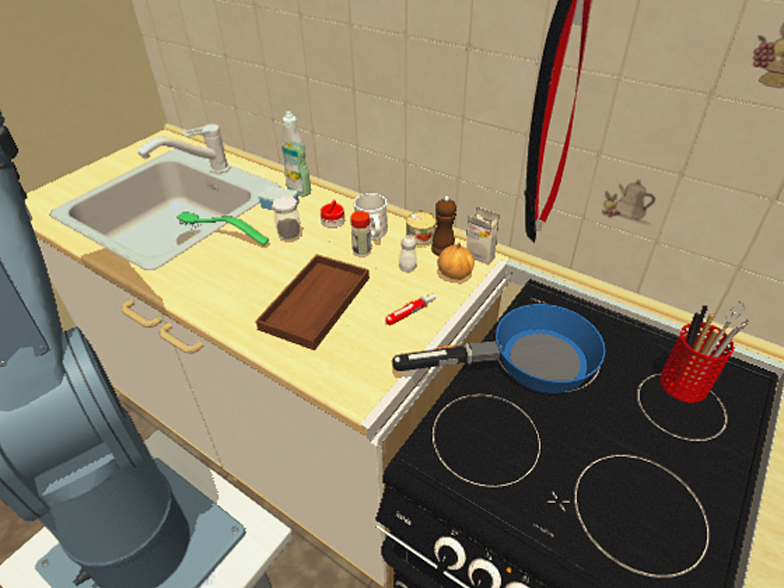

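The top picture shows the candidates for the handle. The black clip-on handle runs (459,368)–(535,297) at 1.4x, with its orange button at (489,325). A red look-alike handle lies at (411,283), and a black strap hangs on the wall at (500,70). I choose the black one, fixed to the blue pan (570,262), and check it in a close crop. The tray's corners are near (265,273), (336,262), (358,390) and (285,403).

```bash
python3 - <<'E'
from h import *
im=cv2.imread('pics/raw_top.png')[140:300,310:460]
cv2.imwrite('pics/crop1.png',cv2.resize(im,None,fx=3.7,fy=3.7,interpolation=cv2.INTER_CUBIC))
E
```

```text
(no output)
```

View pics/crop1.png

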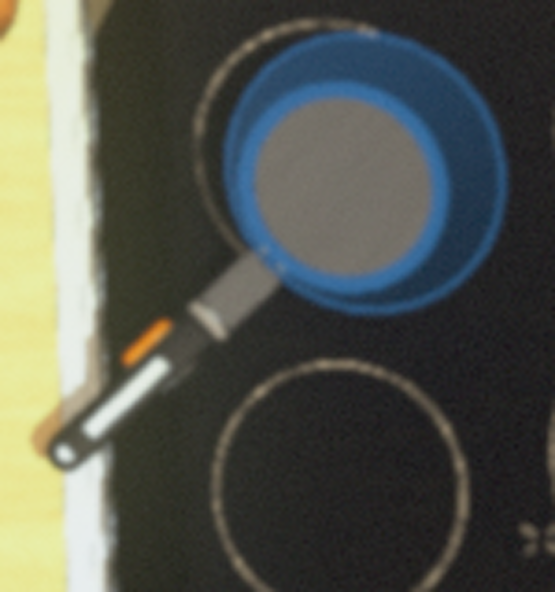

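The crop confirms the black handle: rear end at crop (57,460), socket mouth at about (209,320), orange button at (148,342) on the upper-left (+y) side, white strip on top.

```bash
python3 - <<'E'
from h import *
c=get_calibration('top')
f=lambda u,v:(310+(u+.5)/3.7-.5,140+(v+.5)/3.7-.5)
g=lambda u,v:((u+.5)/1.4-.5,(v+.5)/1.4-.5)
for n,uv,z in [('rear',f(57,460),.053),('mouth',f(209,320),.055),('button',f(148,342),.053),('strip a',f(90,432),.056),('strip b',f(163,364),.057),('pan rim',f(366,173),.063),('panfloor',f(345,187),.012)]:
    print(n,np.round(pix2world(c,uv,z),4))
T=[pix2world(c,g(*p),.028) for p in [(265,273),(336,262),(358,390),(285,403)]]
T=np.array(T);print(T.round(4),T.mean(0).round(4))
print([np.linalg.norm(T[i]-T[(i+1)%4]).round(4) for i in range(4)])
for n,uv,z in [('salt',(365,209),.09),('pepper',(292,210),.108),('coffee',(183,240),.1),('red',(411,283),.02)]:
    print(n,pix2world(c,g(*uv),z).round(3))
E
```

```text
rear [ 0.48   -0.1249  0.053 ]
mouth [ 0.5719 -0.2319  0.055 ]
button [ 0.558  -0.1898  0.053 ]
strip a [ 0.498  -0.1473  0.056 ]
strip b [ 0.5424 -0.1985  0.057 ]
pan rim [ 0.6708 -0.3461  0.063 ]
panfloor [ 0.672  -0.3477  0.012 ]
[[0.6651 0.2166 0.028 ]
 [0.6835 0.0852 0.028 ]
 [0.4485 0.0476 0.028 ]
 [0.4275 0.1785 0.028 ]] [0.5561 0.132  0.028 ]
[np.float64(0.1327), np.float64(0.238), np.float64(0.1326), np.float64(0.2407)]
salt [0.765 0.029 0.09 ]
pepper [0.759 0.156 0.108]
coffee [0.712 0.349 0.1  ]
red [ 0.643 -0.053  0.02 ]
```

```bash
python3 - <<'E'
from h import *
from scipy.spatial.transform import Rotation as R
o=observe();r=R.from_rotvec(o['tool_rot']).as_matrix();print(r.round(3))
y=r[:,1];print('tool y az',np.degrees(np.arctan2(y[1],y[0])),'want 40.7 mod 180')
u=np.array([np.cos(np.radians(-49.3)),np.sin(np.radians(-49.3)),0]);b=np.array([.671,-.347,0])-u*.193;print('button axis point',b,'shift cm',(b-o['ee_pos'])*100)
E
```

```text
[[-0.919  0.394 -0.   ]
 [ 0.394  0.919 -0.001]
 [-0.    -0.002 -1.   ]]
tool y az 66.81389970115556 want 40.7 mod 180
button axis point [ 0.54514501 -0.20068007  0.        ] shift cm [ 28.93612132 -79.7632295  -23.05144345]
```

Call:
jog_arm --linear '[[1.2,-3.3,-0.2],[2.4,-6.6,-0.4],[3.6,-9.9,-0.6],[4.8,-13.2,-0.8],[6,-16.5,-1],[7.2,-19.8,-1.2],[8.4,-23.1,-1.4],[9.6,-26.4,-1.6]]' --turn '[[0,0,-1.1],[0,0,-2.2],[0,0,-3.3],[0,0,-4.4],[0,0,-5.5],[0,0,-6.6],[0,0,-7.7],[0,0,-8.7]]' --hand '[1,1,1,1,1,1,1,1]'

```text
time: 0.77
ee_pos: [0.3521, 0.3316, 0.215]
tool_rot: [-0.864, -3.02, 0.001]
force: [0.9, -0.5, 0.9]
gripper_width: 0.994
grasp_force: 0.0
```

Call:
jog_arm --linear '[[1.2,-3.3,-0.2],[2.4,-6.6,-0.4],[3.6,-9.9,-0.6],[4.8,-13.2,-0.8],[6,-16.5,-1],[7.2,-19.8,-1.2],[8.4,-23.1,-1.4],[9.6,-26.4,-1.6]]' --turn '[[0,0,-1.1],[0,0,-2.2],[0,0,-3.3],[0,0,-4.4],[0,0,-5.5],[0,0,-6.6],[0,0,-7.7],[0,0,-8.7]]' --hand '[1,1,1,1,1,1,1,1]'

```text
time: 1.43
ee_pos: [0.448, 0.0677, 0.1991]
tool_rot: [-1.091, -2.946, 0.0]
force: [-0.0, 1.3, 0.8]
gripper_width: 1.001
grasp_force: 0.0
```

Call:
jog_arm --linear '[[1.2,-3.4,-0.2],[2.4,-6.8,-0.4],[3.6,-10.2,-0.6],[4.8,-13.6,-0.8],[6,-17,-1],[7.2,-20.4,-1.2],[8.4,-23.8,-1.4],[9.7,-27,-1.6]]' --turn '[[0,0,-1.1],[0,0,-2.2],[0,0,-3.3],[0,0,-4.4],[0,0,-5.5],[0,0,-6.6],[0,0,-7.7],[0,0,-8.7]]' --hand '[1,1,1,1,1,1,1,1]'

```text
time: 2.1
ee_pos: [0.5448, -0.2026, 0.1829]
tool_rot: [-1.312, -2.854, 0.0]
force: [0.5, 0.3, -0.4]
gripper_width: 0.998
grasp_force: 0.0
```

```bash
python3 - <<'E'
from h import *
o=observe();print({k:np.round(v,3).tolist() for k,v in o.items()})
c=get_calibration('wrist');snap('wrist','w1.png',s=1.4)
np.save('w1.npy',c,allow_pickle=True)
print([world2pix(c,p).round(0)*1.4 for p in [(.545,-.201,.058),(.572,-.232,.059),(.480,-.125,.053)]])
E
```

```text
{'time': 2.1, 'joint_positions': [-0.006, 0.498, 0.382, 1.786, -0.228, 0.902, 1.186], 'dq': [0.626, 0.495, 0.046, -0.704, -0.206, 0.25, 0.473], 'joint_torque': [-2.714, -53.405, 6.65, -19.824, 0.34, -0.269, -0.527], 'ee_pos': [0.545, -0.203, 0.183], 'tool_rot': [-1.312, -2.854, 0.0], 'force': [0.47, 0.293, -0.379], 'wrist_torque': [-0.028, -0.031, 0.029], 'grasp_force': 0.0, 'gripper_width': 0.998}
[array([403.2, 281.4]), array([403.2, 351.4]), array([404.6,  89.6])]
```

View pics/w1.png

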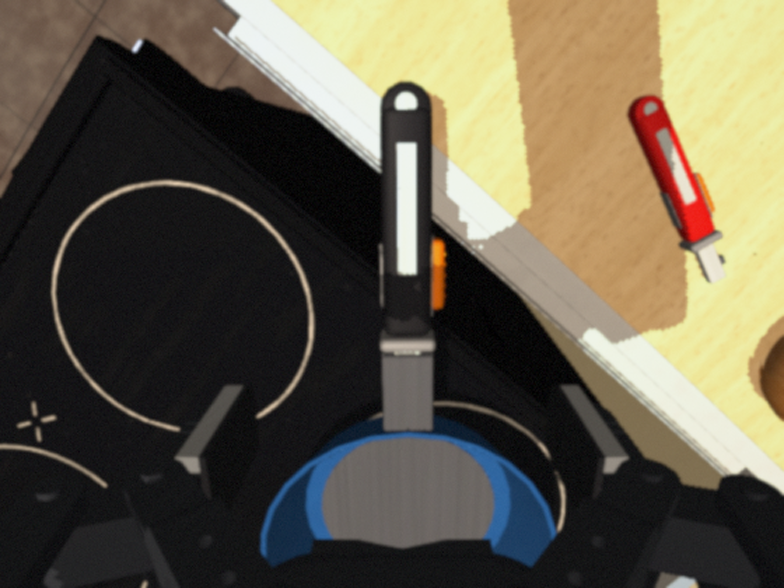

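The wrist picture shows the black handle vertical at column ~407 (1.4x), its rear end at (406,84) and the socket mouth at (408,350). The orange button is at (439,274) on the right, and the red look-alike lies off at (680,180).

```bash
python3 - <<'E'
from h import *
c=np.load('w1.npy',allow_pickle=True).item()
g=lambda u,v:((u+.5)/1.4-.5,(v+.5)/1.4-.5)
P={n:pix2world(c,g(*uv),z) for n,uv,z in [('rear',(406,84),.05),('front',(408,330),.06),('button',(439,274),.052),('mouth',(408,351),.059)]}
for n in P: print(n,P[n].round(4))
d=P['front']-P['rear'];a=np.degrees(np.arctan2(d[1],d[0]));u=d[:2]/np.linalg.norm(d[:2]);print(a,np.linalg.norm(d))
n=np.array([-u[1],u[0]]);t=(P['button']-P['front'])[:2];print(t@u,t@n)
print('axis at button', P['front'][:2]+u*(t@u),'from front-36:',P['front'][:2]-.036*u, observe()['ee_pos'])
from scipy.spatial.transform import Rotation as R
y=R.from_rotvec(observe()['tool_rot']).as_matrix()[:,1];print(np.degrees(np.arctan2(y[1],y[0])))
E
```

```text
rear [ 0.4788 -0.1223  0.05  ]
front [ 0.5649 -0.2204  0.06  ]
button [ 0.5582 -0.1859  0.052 ]
mouth [ 0.5737 -0.2305  0.059 ]
-48.72834764517061 0.1309713165013559
-0.03037180421281607 0.017704979118151717
axis at button [ 0.54490703 -0.19759197] from front-36: [ 0.54119451 -0.19336187] [ 0.54622322 -0.21031316  0.18323872]
40.222247224036664
```

Call:
jog_arm --linear '[[-0.1,0.5,-2],[-0.1,0.5,-4.5],[-0.1,0.5,-7],[-0.1,0.5,-9.5],[-0.1,0.5,-12],[-0.1,0.5,-14],[-0.1,0.5,-15.5],[-0.1,0.5,-15.8]]' --turn '[[0,0,0],[0,0,0],[0,0,0],[0,0,0],[0,0,0],[0,0,0],[0,0,0],[0,0,0]]' --hand '[1,1,1,1,1,1,1,1]'

```text
time: 2.82
ee_pos: [0.5417, -0.1944, 0.0224]
tool_rot: [-1.307, -2.851, 0.001]
force: [-1.1, 0.1, 0.5]
gripper_width: 0.999
grasp_force: 0.0
```

Call:
jog_arm --linear '[[0,0,0],[0,0,0],[0,0,0],[0,0,0],[0,0,0],[0,0,0],[0,0,0],[0,0,0]]' --turn '[[0,0,0],[0,0,0],[0,0,0],[0,0,0],[0,0,0],[0,0,0],[0,0,0],[0,0,0]]' --hand '[0.7,0.7,0.6,0.6,0.55,0.55,0.55,0.55]' --squeeze 25

```text
time: 3.48
ee_pos: [0.5441, -0.1955, 0.0255]
tool_rot: [1.31, 2.855, 0.0]
force: [-0.9, -0.0, 0.6]
gripper_width: 0.547
grasp_force: 0.0
```

```bash
python3 - <<'E'
from h import *
c=get_calibration('wrist');np.save('w2.npy',c,allow_pickle=True)
o=observe();print({k:np.round(o[k],3).tolist() for k in ['time','ee_pos','gripper_width','force']})
snap('wrist','w2.png',s=1.4)
E
```

```text
{'time': 3.483, 'ee_pos': [0.544, -0.196, 0.025], 'gripper_width': 0.547, 'force': [-0.928, -0.013, 0.598]}
```

View pics/w2.png

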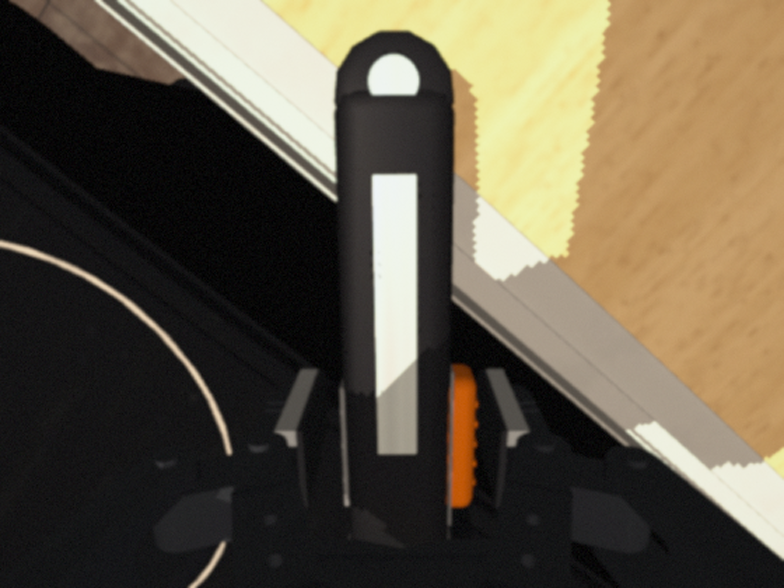

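The picture shows both pads level with the button: the left pad is about 42 px from the grey pad and the right one about 25 px from the orange button (column 475, rows 365–507). It is well centred, so I close.

Call:
jog_arm --linear '[[0,0,0],[0,0,0],[0,0,0],[0,0,0],[0,0,0],[0,0,0],[0,0,0],[0,0,0]]' --turn '[[0,0,0],[0,0,0],[0,0,0],[0,0,0],[0,0,0],[0,0,0],[0,0,0],[0,0,0]]' --hand '[0.45,0.4,0.35,0.25,0.15,0.1,0.1,0.1]' --squeeze 25

```text
time: 4.2
ee_pos: [0.5437, -0.1959, 0.0254]
tool_rot: [-1.311, -2.855, 0.0]
force: [-1.5, -0.4, 5.1]
gripper_width: 0.33
grasp_force: 29.8
```

Call:
jog_arm --linear '[[0,0,0],[0,0,0],[0,0,0],[0,0,0],[0,0,0],[0,0,0],[0,0,0],[0,0,0]]' --turn '[[0,0,0],[0,0,0],[0,0,0],[0,0,0],[0,0,0],[0,0,0],[0,0,0],[0,0,0]]' --hand '[0.1,0.1,0.1,0.1,0.1,0.1,0.1,0.1]'

```text
time: 4.87
ee_pos: [0.5437, -0.1959, 0.0254]
tool_rot: [-1.311, -2.855, 0.0]
force: [-2.3, -0.5, 5.6]
gripper_width: 0.335
grasp_force: 29.8
```

Call:
jog_arm --linear '[[0,0,0.1],[0,0,0.1],[-0.2,0.23,0.1],[-0.5,0.57,0.1],[-0.8,0.92,0.1],[-1.1,1.27,0.1],[-1.4,1.6,0.1],[-1.7,1.95,0.1]]' --turn '[[0,0,0],[0,0,0],[0,0,0],[0,0,0],[0,0,0],[0,0,0],[0,0,0],[0,0,0]]' --hand '[0.1,0.1,0.1,0.1,0.1,0.1,0.1,0.1]'

```text
time: 5.53
ee_pos: [0.5266, -0.1753, 0.0262]
tool_rot: [-1.309, -2.855, -0.0]
force: [1.0, -0.2, -3.4]
gripper_width: 0.329
grasp_force: 28.2
```

```bash
python3 - <<'E'
from h import *
a=cv2.imread('pics/raw_top.png').astype(np.float32);snap('top','t2.png');b=cv2.imread('pics/raw_t2.png').astype(np.float32)
s=np.s_[140:235,392:452]
print(np.abs(a[s]-b[s]).mean(), cv2.phaseCorrelate(cv2.cvtColor(a[s],6),cv2.cvtColor(b[s],6)))
w=get_image('wrist')[:,:,::-1];cv2.imwrite('pics/w3.png',w)
E
```

```text
5.578421 ((0.08214392756093858, 0.1335260939334546), 0.8589514129691653)
```

View pics/w3.png

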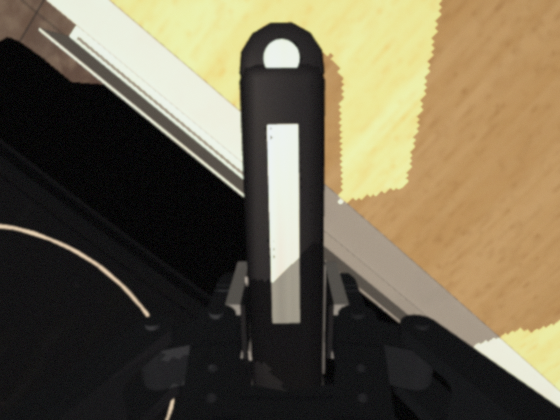

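The picture shows the handle still firmly between the pads, its rear at (281,25) as before the pull. The pan's image has shifted only ~0.1 px, so the handle is sliding out. I go on pulling.

Call:
jog_arm --linear '[[-0.4,0.46,0],[-0.9,1.04,0],[-1.5,1.73,0],[-2.2,2.53,0],[-2.9,3.34,0],[-3.6,4.14,0],[-4.3,4.95,0],[-4.6,5.3,0.3]]' --turn '[[0,0,0],[0,0,0],[0,0,0],[0,0,0],[0,0,0],[0,0,0],[0,0,0],[0,0,0]]' --hand '[0.1,0.1,0.1,0.1,0.1,0.1,0.1,0.1]'

```text
time: 6.3
ee_pos: [0.479, -0.1211, 0.0289]
tool_rot: [-1.307, -2.854, -0.0]
force: [-0.0, 0.6, -1.8]
gripper_width: 0.331
grasp_force: 28.1
```

```bash
python3 - <<'E'
from h import *
o=observe();print({k:np.round(o[k],3).tolist() for k in ['time','ee_pos','gripper_width','force','wrist_torque','joint_positions']})
snap('top','t3.png',(170,140,450,320),2.8)
E
```

```text
{'time': 6.3, 'ee_pos': [0.479, -0.121, 0.029], 'gripper_width': 0.331, 'force': [-0.007, 0.557, -1.807], 'wrist_torque': [0.021, 0.054, -0.018], 'joint_positions': [-0.059, 0.63, 0.272, 2.069, -0.348, 0.487, 1.185]}
```

View pics/t3.png

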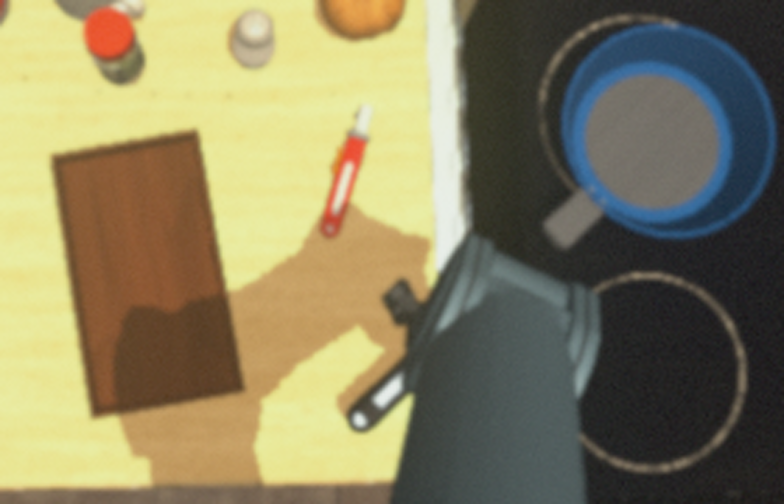

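The picture shows the handle off the pan in the gripper, its rear at crop (360,418). The pan at (650,140) and its socket at (570,225) have not moved. The tray's rim corners are at crop (53,157), (196,131), (244,390) and (93,417).

```bash
python3 - <<'E'
from h import *
from scipy.spatial.transform import Rotation as R
c=get_calibration('top')
f=lambda u,v:(170+(u+.5)/2.8-.5,140+(v+.5)/2.8-.5)
T=np.array([pix2world(c,f(*p),.028) for p in [(53,157),(196,131),(244,390),(93,417)]])
print(T.round(4),[np.linalg.norm(T[i]-T[(i+1)%4]).round(4) for i in range(4)])
m=T.mean(0);d=T[0]+T[1]-T[2]-T[3];a=np.arctan2(d[1],d[0]);print('centre',m.round(4),'az',np.degrees(a))
o=observe();r=R.from_rotvec(o['tool_rot']).as_matrix();y=r[:,1];ya=np.degrees(np.arctan2(y[1],y[0]))
u=np.array([np.cos(a),np.sin(a)]);t=m[:2]+.010*u
print('ya',ya,'turn',np.degrees(a)-(ya-90),'target',t,'shift cm',(t-o['ee_pos'][:2])*100,o['ee_pos'])
E
```

```text
[[0.6628 0.218  0.028 ]
 [0.6849 0.0856 0.028 ]
 [0.4471 0.0445 0.028 ]
 [0.4253 0.1799 0.028 ]] [np.float64(0.1342), np.float64(0.2414), np.float64(0.1371), np.float64(0.2406)]
centre [0.555 0.132 0.028] az 9.464226196057895
ya 40.79347394817945 turn 58.67075224787845 target [0.56487438 0.13364774] shift cm [ 8.5518139  25.46878474] [ 0.47935624 -0.12104011  0.02953351]
```

Call:
jog_arm --linear '[[0,0,2],[0,0,5],[0,1,8],[0.5,3,10],[1.2,5.5,10],[2.2,8.5,10],[3.2,11.5,10],[4.2,14.5,10]]' --turn '[[0,0,0],[0,0,0],[0,0,3],[0,0,8],[0,0,13],[0,0,18],[0,0,23],[0,0,28]]' --hand '[0.1,0.1,0.1,0.1,0.1,0.1,0.1,0.1]'

```text
time: 7.02
ee_pos: [0.5237, 0.0231, 0.1299]
tool_rot: [0.575, 3.087, 0.0]
force: [-0.4, -1.1, -0.9]
gripper_width: 0.331
grasp_force: 28.1
```

Call:
jog_arm --linear '[[1,3,0],[2,6,0],[3,8.5,0],[3.9,10.3,0],[4.3,11,0],[4.3,11,0],[4.3,11,0],[4.3,11,0]]' --turn '[[0,0,6],[0,0,12],[0,0,18],[0,0,24],[0,0,28],[0,0,30.7],[0,0,30.7],[0,0,30.7]]' --hand '[0.1,0.1,0.1,0.1,0.1,0.1,0.1,0.1]'

```text
time: 7.68
ee_pos: [0.566, 0.1314, 0.1293]
tool_rot: [-0.254, 3.131, -0.001]
force: [-0.8, -0.4, -1.9]
gripper_width: 0.332
grasp_force: 28.1
```

Call:
jog_arm --linear '[[0,0,-1],[0,0,-2],[0,0,-3.5],[0,0,-5],[0,0,-6],[0,0,-6.5],[0,0,-6.5],[0,0,-6.5]]' --turn '[[0,0,0],[-0.2,1.2,0],[-0.4,2.5,0],[-0.4,2.5,0],[-0.4,2.5,0],[-0.4,2.5,0],[-0.4,2.5,0],[-0.4,2.5,0]]' --hand '[0.1,0.1,0.1,0.1,0.1,0.1,0.1,0.1]'

```text
time: 8.35
ee_pos: [0.5658, 0.1318, 0.0641]
tool_rot: [0.254, -3.087, 0.006]
force: [0.3, 1.1, -1.1]
gripper_width: 0.33
grasp_force: 28.1
```

```bash
python3 - <<'E'
from h import *
from scipy.spatial.transform import Rotation as R
c=get_calibration('wrist');o=observe();print({k:np.round(o[k],4).tolist() for k in ['time','ee_pos','gripper_width','force','grasp_force']})
print(R.from_rotvec(o['tool_rot']).as_matrix().round(3))
np.save('w4.npy',c,allow_pickle=True)
snap('wrist','w4.png',s=1.4)
E
```

```text
{'time': 8.35, 'ee_pos': [0.5658, 0.1318, 0.0641], 'gripper_width': 0.33, 'force': [0.3491, 1.0879, -1.131], 'grasp_force': 28.1034}
[[-0.986 -0.163 -0.044]
 [-0.163  0.987 -0.007]
 [ 0.045  0.    -0.999]]
```

View pics/w4.png

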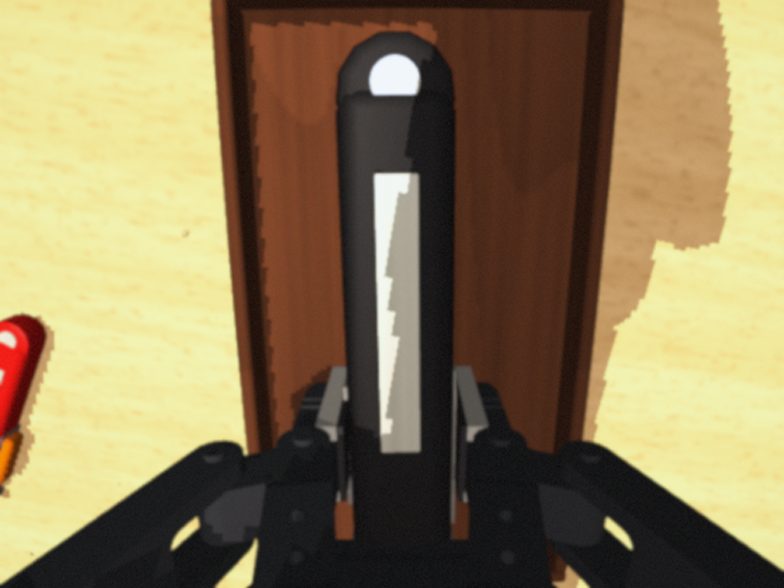

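The picture shows the handle along the tray's long side, its rear at (396,32) inside the tray's end wall (row ~10). The side walls are at columns ~245 and ~590, so there is room on both sides. I lower it.

Call:
jog_arm --linear '[[0,0.1,-1.2],[0,0.1,-2.4],[0,0.1,-3.4],[0,0.1,-4.2],[0,0.1,-4.7],[0,0.1,-5],[0,0.1,-5.1],[0,0.1,-5.2]]' --turn '[[0,0,0],[0,0,0],[0,0,0],[0,0,0],[0,0,0],[0,0,0],[0,0,0],[0,0,0]]' --hand '[0.1,0.1,0.1,0.1,0.1,0.1,0.1,0.1]'

```text
time: 9.07
ee_pos: [0.5662, 0.133, 0.0123]
tool_rot: [0.254, -3.087, 0.005]
force: [-0.5, -0.7, -1.4]
gripper_width: 0.328
grasp_force: 28.1
```

Call:
jog_arm --linear '[[0,0,-0.1],[0,0,-0.2],[0,0,-0.3],[0,0,-0.4],[0,0,-0.4],[0,0,-0.4],[0,0,-0.4],[0,0,-0.4]]' --turn '[[0,0,0],[0,0,0],[0,0,0],[0,0,0],[0,0,0],[0,0,0],[0,0,0],[0,0,0]]' --hand '[0.1,0.1,0.1,0.1,0.1,0.1,0.1,0.1]'

```text
time: 9.73
ee_pos: [0.566, 0.133, 0.0083]
tool_rot: [0.254, -3.087, 0.005]
force: [0.5, 0.1, -0.7]
gripper_width: 0.331
grasp_force: 28.1
```

Still no contact, so I go on down in small steps.

Call:
jog_arm --linear '[[0,0,-0.05],[0,0,-0.1],[0,0,-0.15],[0,0,-0.2],[0,0,-0.25],[0,0,-0.3],[0,0,-0.3],[0,0,-0.3]]' --turn '[[0,0,0],[0,0,0],[0,0,0],[0,0,0],[0,0,0],[0,0,0],[0,0,0],[0,0,0]]' --hand '[0.1,0.1,0.1,0.1,0.1,0.1,0.1,0.1]'

```text
time: 10.4
ee_pos: [0.566, 0.133, 0.006]
tool_rot: [0.254, -3.087, 0.005]
force: [-1.6, -0.4, 6.6]
gripper_width: 0.333
grasp_force: 32.7
```

Call:
jog_arm --linear '[[0,0,0.1],[0,0,0.1],[0,0,0.1],[0,0,0.1],[0,0,0.1],[0,0,0.1],[0,0,0.1],[0,0,0.1]]' --turn '[[0,0,0],[0,0,0],[0,0,0],[0,0,0],[0,0,0],[0,0,0],[0,0,0],[0,0,0]]' --hand '[0.33,0.35,0.37,0.39,0.42,0.46,0.52,0.58]' --squeeze 20

```text
time: 11.07
ee_pos: [0.5661, 0.133, 0.0063]
tool_rot: [0.254, -3.087, 0.005]
force: [0.0, -0.2, -0.3]
gripper_width: 0.579
grasp_force: 0.0
```

Call:
jog_arm --linear '[[0,0,0],[0,0,0],[0,0,1],[0,0,2.5],[0,0,5],[0,0,8],[0,0,12],[0,0,14]]' --turn '[[0,0,0],[0,0,0],[0,0,0],[0,0,0],[0,0,0],[0,0,0],[0,0,0],[0,0,0]]' --hand '[0.62,0.62,0.62,0.62,0.62,0.62,0.62,0.62]'

```text
time: 11.73
ee_pos: [0.5678, 0.1333, 0.1511]
tool_rot: [0.254, -3.092, 0.004]
force: [0.7, 1.1, -0.1]
gripper_width: 0.623
grasp_force: 0.0
```

```bash
python3 - <<'E'
from h import *
o=observe();print({k:np.round(o[k],4).tolist() for k in ['time','ee_pos','gripper_width','force','grasp_force']})
snap('wrist','w5.png',s=1.4); snap('top','t5.png')
a=cv2.imread('pics/raw_top.png').astype(np.float32);b=cv2.imread('pics/raw_t5.png').astype(np.float32)
s=np.s_[140:235,392:452];print(cv2.phaseCorrelate(cv2.cvtColor(a[s],6),cv2.cvtColor(b[s],6)))
E
```

```text
{'time': 11.7333, 'ee_pos': [0.5678, 0.1333, 0.1511], 'gripper_width': 0.6227, 'force': [0.7242, 1.0922, -0.0705], 'grasp_force': 0.0}
((0.1064684214264986, 0.15265386008276494), 1.0510438604487313)
```

View pics/w5.png

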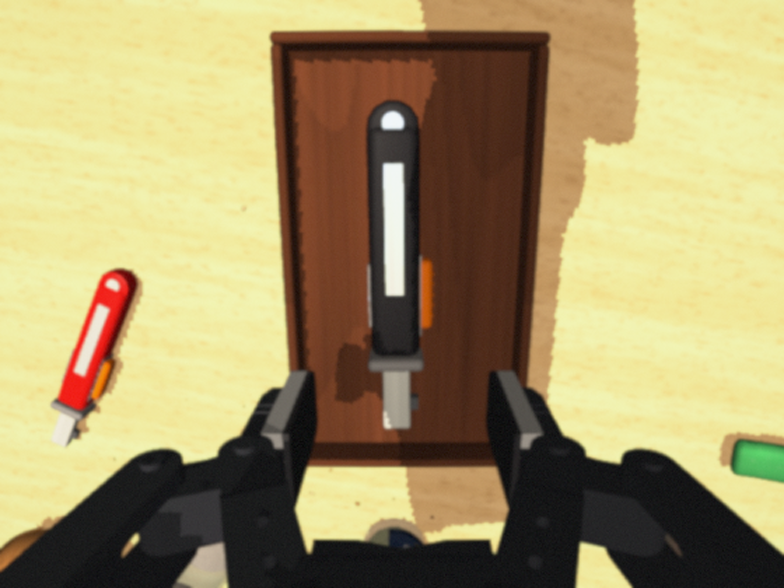

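The picture shows the handle lying flat inside the tray, from its rear at (393,105) to the tongue tip at (397,428), clear of the end wall at row ~445. The orange button is out again at (426,293), and the pan has not moved. I let the arm come to rest and hand in.

Call:
jog_arm --linear '[[0,0,1],[0,0,2],[0,0,2],[0,0,2],[0,0,2],[0,0,2],[0,0,2],[0,0,2]]' --turn '[[0,0,0],[0,0,0],[0,0,0],[0,0,0],[0,0,0],[0,0,0],[0,0,0],[0,0,0]]' --hand '[0.62,0.62,0.62,0.62,0.62,0.62,0.62,0.62]'

```text
time: 12.5
ee_pos: [0.5657, 0.1329, 0.1658]
tool_rot: [0.254, -3.086, 0.006]
force: [-0.1, 0.3, 0.5]
gripper_width: 0.618
grasp_force: 0.0
```

```bash
python3 -c "
from workcell import *
print(sign_off())"
```

```text
the job is handed in; nothing more can be done
None
```

The job is handed in (no verdict came back): the last pictures show the handle off the pan and lying flat inside the tray with its button out, and the pan where it stood; it was let go with its fingertips on the tray floor, so it may have dropped up to about 9 mm.

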